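Roll two tube rollers onto their lines

TASK

The two steel tubes on the rubber-topped board are rollers for shifting a heavy die. With the fingers, gently push each tube sideways so that it rolls (do not pick it up, and do not slide it along unrolled), until one tube lies centred on each of the two white lines and parallel to it. Leave the angle bracket on the board, and the screwdriver and bolt beside the board, where they are.

Things in the scene. Friction and masses are not known exactly. Their poses are not given: they have to be found in the camera images.
- roller_a: one of two identical polished, slippery steel tubes, 40 mm diameter, 120 mm long, about 0.3 kg, on the board, free to roll. Origin mid-axis, 32 mm above the worktop; x along its axis; z up at the start, turning as it rolls. Pushed level at its axis or up to 5 mm above, it rolls and, if slow, stops within 2 mm of the finger; pushed from behind over 9 mm above the axis the finger wedges down on it.
- roller_b: the other tube, identical to roller_a (40 mm diameter, 120 mm long), same origin and axes. Either tube may lie on either line.
- line_left (a point): middle, at the height of the board's top, of a thin white line, 3 mm wide, 150 mm long, painted across the board; x along the line, y across it, z up. The two lines are parallel, 150 mm apart. This is the one at board y = +75 mm (left).
- line_right (a point): middle, at the height of the board's top, of a thin white line, 3 mm wide, 150 mm long, painted across the board; x along the line, y across it, z up. The two lines are parallel, 150 mm apart. This is the one at board y = -75 mm (right).
- board: fixed board, black rubber top, 170 (x) x 370 (y) mm, top 12 mm above the worktop; end strips at y = +-178 mm stand 7 mm higher. Origin centre of underside; lines run along x. In a row along y lie two tubes and the bracket in any order: beyond the left line, midway, beyond the right line, so each tube has its own line 45 to 85 mm away, nothing between; tubes within 6 degrees of the lines.
- bracket: loose light angle bracket of bare sheet metal, 38 x 100 x 34 mm, lying on the board in one of the three places, its 100 mm length (its y) about along the lines; origin at the centre of its underside. To be left alone.
- stubby: loose stubby screwdriver, black ball handle, 35 x 85 x 33 mm, on the worktop on the robot's side of the board; origin at the centre of its underside. To be left alone.
- bolt: loose M12 hexagon bolt, 22 x 56 x 19 mm, on the worktop beyond the far side of the board; origin at the centre of its underside. To be left alone.
Things that resemble listed ones, but are neither listed nor needed, are in the scene too. Leave any turquoise look-alike of the roller_b alone.

How it is judged (in metres and radians):
At the end, for the whole second after the job is handed in: One tube at rest on each line: axis within 7 mm and 0.1 rad of the line, middle within 30 mm of the line's middle, still on the board; each has rolled (its z axis, upright at the start, ends over 1.0 rad from upright). The bracket is within 20 mm of its start (((y of roller_a in the frame of line_left between -0.007 and 0.007 m and x of roller_a in the frame of line_left between -0.03 and 0.03 m and angle between the x axis of roller_a and the x axis of line_left, either way round below 0.1 rad and y of roller_b in the frame of line_right between -0.007 and 0.007 m and x of roller_b in the frame of line_right between -0.03 and 0.03 m and angle between the x axis of roller_b and the x axis of line_right, either way round below 0.1 rad) or (y of roller_a in the frame of line_right between -0.007 and 0.007 m and x of roller_a in the frame of line_right between -0.03 and 0.03 m and angle between the x axis of roller_a and the x axis of line_right, either way round below 0.1 rad and y of roller_b in the frame of line_left between -0.007 and 0.007 m and x of roller_b in the frame of line_left between -0.03 and 0.03 m and angle between the x axis of roller_b and the x axis of line_left, either way round below 0.1 rad)) and angle between each of roller_a, roller_b's own z axis and vertical above 1 rad and height (world z) of roller_a between 0.028 and 0.036 m and linear speed of each of roller_a, roller_b below 0.01 m/s and height (world z) of roller_b between 0.028 and 0.036 m and distance of bracket from where it was at the start of the episode below 0.02 m); the robot touches nothing.
It fails at once if a tube is lifted or climbs off the board's top (height (world z) of any of roller_a, roller_b above 0.044 m).
It fails at once if a tube is shot along faster than 0.4 m/s (linear speed of any of roller_a, roller_b above 0.4 m/s).
It fails at once if the bracket, the screwdriver or the bolt is displaced by more than 20 mm (distance of any of bracket, stubby, bolt from where it was at the start of the episode above 0.02 m).
It also fails if it takes over 45 s, if anything falls off the work surface, if the arm or the gripper's body presses on something with over 40 N, if the wrist force passes 120 N, or if a joint passes its speed limit or range.

ROBOT

A 6-joint arm with a two-finger parallel gripper is mounted at the origin on a cart in front of the work surface, level with it; the furniture and walls round the work are solid. World frame = base frame: x ahead of the robot, y to its left, z up, the work surface at z = 0. Lengths are in mm, angles in rad, forces in N, time in s.
With the tool pointing down it reaches from about 275 to 750 mm from the base axis. Payload 10.2 kg.
Tool frame: the origin (TCP) lies between the finger pads; the fingertips stand 11 mm ahead of it and the grasp point (between the pads) lies 8 mm behind it; z points along the fingers, y is the line along which they close (so a half turn about z gives the same grasp; the last joint's range is limited). The gripper opens to 85 mm and grips with 20 to 120 N. Pads are 22 mm wide; open, the fingers measure 114 mm over their backs; the gripper's body (76 mm by 85 mm) begins 54 mm behind the grasp point. The pads swing forward as they close: fully open they stand 13 mm farther back than shut.
Start: joints at [-1.386, 0.313, 1.498, -0, 1.331, -0.223], TCP at [208.198, -481.959, 242.294] pointing down, gripper open.
Joint ranges: [-2.94, 2.94], [-0.97, 2.17], [0.19, 2.56], [-1.23, 4.37], [0.02, 3.11], [-2.88, 2.88]. Speed limits (rad/s): [2.39, 2.39, 3.01, 3.14, 3.14, 3.14].

INTERFACE

Orientations are given as a unit quaternion [w, x, y, z].
In Python, from rig import sense, eyes, finish_job gives the robot as it stands.
- The arm moves only by the shell command python3 -m jog 'ROWS' [FORCE]. ROWS is JSON, a list of rows, each a list of 7 numbers: the shift along the tool's x, y, z in m, then the turn, a rotation vector about the tool's x, y, z in rad, then the finger opening in m, from 0 to 0.0854. In form: [[dx, dy, dz, rx, ry, rz, gripper], ...]. A call has 1 to 5 rows; each row shifts and turns the commanded pose from where the row before left it, along the tool's axes as they then stand; what a row does not reach is not made up. A row lasts 1/10 s, in which the tool goes at most 50 mm and 8.59 degrees, less where a joint would pass 70% of its speed; a pose out of reach is approached as far as the arm can. A call is refused whole if a number of a shift passes 0.05 or a number of a turn 0.15, either way. A call with a gripper value outside its range is refused whole. The fingers move at their own pace and stop on an object; FORCE is the grip in N (left out, the last holds). Time passes only in rows, so rows that do not move let the fingers close. It gives the time, the measured TCP pose, the force, the opening and the grip force at its end, in the units of the state.
- sense(): the state, without advancing time (a new reading comes with each control period).
- eyes.capture(name): name is "scene" or "top" or "wrist"; returns the picture (420x560x3 uint8, red, green, blue); there is no depth.
- eyes.calibration(name): a dict with "fx", "fy", "cx", "cy" (pixels), "cam_to_world" (4x4, takes a point from camera to world coordinates); the wrist camera has in their place "mount" (4x4, takes a point from camera to tool coordinates, whose origin is the TCP and whose axes are the flange's). Camera axes: x right, y down, z forward; pixel columns grow to the right and rows downward; lengths in mm; the calibration is good to about 2 mm. A picture is of the moment at which its call begins: read the wrist's pose just before it. calibration takes no time and is no camera call.
- finish_job(): hands the job in; it is judged then, once.
The state is a dict: "time_s": time; "joints": joint angles; "dq": joint speeds; "tau": joint torques, N m; "eef_pos": TCP position; "ee_rot": TCP orientation; "force": force on the tool from outside, world axes, zero at the start; "wrist_torque": the same for the moment, N m; "grip_width": opening from 0.0 (shut) to 1.0 (fully open); "grip_force": force on a finger pad.
Only numpy, scipy, OpenCV 4.12 (cv2) and the standard library are available. Lean on these libraries where they do the work, as an engineer would, in place of code of your own. Each camera call takes 0.05 s, during which the arm holds its last target. There are 200 camera calls.

## Working session

There is one attempt and no reset: what is moved stays moved. The work goes in short steps, Python scripts to look and compute and a shell command to move; the robot and the scene stay as the last step left them, time stands still between calls to the robot, and variables do not carry over. Pictures are saved under pics/ and viewed, at most 10 in all, crops included, and the job is handed in when it is done.

```bash
mkdir -p pics; ls
python3 - <<'E'
from rig import sense, eyes
import cv2,numpy as np
np.set_printoptions(precision=4,suppress=True)
for n in ("top","scene"):
    cv2.imwrite(f"pics/{n}0.png",eyes.capture(n)[:,:,::-1]); print(n,eyes.calibration(n))
print(eyes.calibration("wrist"));print(sense())
E
```

```text
pics
top {'fx': 471.3103527116969, 'fy': 471.3103527116969, 'cx': 282.5934440824326, 'cy': 216.40467076086534, 'cam_to_world': array([[  0.0209,  -0.9945,   0.1022, 453.0061],
       [ -0.9997,  -0.02  ,   0.0104, -23.8865],
       [ -0.0083,  -0.1024,  -0.9947, 989.9839],
       [  0.    ,   0.    ,   0.    ,   1.    ]])}
scene {'fx': 532.5261098537102, 'fy': 532.5261098537102, 'cx': 276.8776651635041, 'cy': 207.50910966229475, 'cam_to_world': array([[  -0.6354,   -0.3875,    0.6679, -101.4732],
       [  -0.7721,    0.3292,   -0.5435,  504.7896],
       [  -0.0093,   -0.8611,   -0.5084,  532.4742],
       [   0.    ,    0.    ,    0.    ,    1.    ]])}
{'fx': 300.9659299458028, 'fy': 300.9659299458028, 'cx': 276.3448109844065, 'cy': 211.22430672123937, 'mount': array([[  -0.0009,   -0.9581,   -0.2864,   71.5486],
       [   1.    ,   -0.0007,   -0.0008,    1.0812],
       [   0.0006,   -0.2864,    0.9581, -131.1892],
       [   0.    ,    0.    ,    0.    ,    1.    ]])}
{'time_s': 0.1, 'joints': array([-1.3864,  0.3134,  1.4984,  0.    ,  1.331 , -0.2234]), 'dq': array([ 0.0008, -0.0013, -0.0027,  0.0012, -0.0003,  0.0018]), 'tau': array([  0.0025, -41.2897, -26.0144,  -0.0002,   0.003 ,  -0.    ]), 'eef_pos': array([ 208.1643, -481.727 ,  241.7909]), 'ee_rot': array([-0.0006,  0.9793,  0.2025,  0.    ]), 'force': array([0.063 , 0.7728, 0.6298]), 'wrist_torque': array([ 0.0306, -0.0077,  0.009 ]), 'grip_force': 0.0, 'grip_width': 1.001329685819455}
```

View pics/top0.png

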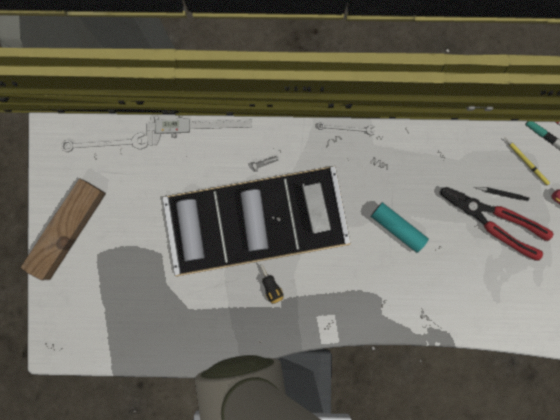

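View pics/scene0.png

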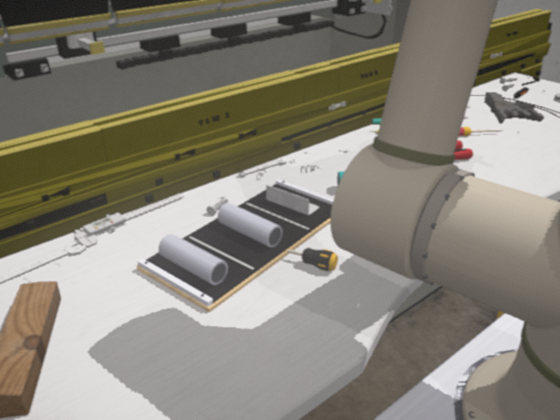

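The top view shows the tubes at (190,230), beyond the left line, and (255,220), midway. The lines are at (221,227) and (291,213), the bracket at (316,208), the bolt at (264,162) and the screwdriver at (270,288). 

What could be taken for a tube:
- grey cylinders at (190,230) and (255,220)
- turquoise cylinder at (399,227), off the board
- bracket at (316,208), a flat-sided angle

I choose the two grey cylinders on the board.

```bash
cat > h.py <<'E'
from rig import sense, eyes
import cv2,numpy as np
np.set_printoptions(precision=4,suppress=True)
def cast(name,uv,z):
    c=eyes.calibration(name);T=c["cam_to_world"]
    uv=np.atleast_2d(uv).astype(float)
    d=np.c_[(uv[:,0]-c["cx"])/c["fx"],(uv[:,1]-c["cy"])/c["fy"],np.ones(len(uv))]@T[:3,:3].T
    return T[:3,3]+d*((z-T[2,3])/d[:,2])[:,None]
def look(im):
    g=cv2.cvtColor(im,cv2.COLOR_RGB2GRAY)
    roi=np.zeros_like(g);cv2.fillPoly(roi,[np.array([[176,201],[329,174],[340,238],[182,266]])],255)
    m=((g>75)&(roi>0)).astype(np.uint8)
    n,l,s,c=cv2.connectedComponentsWithStats(m)
    for i in range(1,n):
        if s[i,4]<40: continue
        v,u=np.nonzero(l==i)
        wt=g[v,u].astype(float)
        z=12 if s[i,4]<400 else 32
        P=cast("top",np.c_[u,v],z)[:,:2].astype(np.float32)
        r=cv2.minAreaRect(P)
        vx,vy,x0,y0=cv2.fitLine(P,cv2.DIST_L2,0,.01,.01).ravel()
        print("px",c[i].round(1),"area",s[i,4],"ctr",np.array(r[0]).round(1),"mean",P.mean(0).round(1),"size",np.array(r[1]).round(1),"ang of axis from x (rad)",round(float(np.arctan(vy/vx)),4))
E
python3 - <<'E'
from h import *
im=eyes.capture("top")
look(im)
cv2.imwrite("pics/crop1.png",cv2.resize(im[150:310,150:360,::-1],None,fx=3.7,fy=3.7,interpolation=cv2.INTER_CUBIC))
E
```

```text
px [291.  213.7] area 190 ctr [559.6 -31.1] mean [559.7 -31.1] size [137.   6.] ang of axis from x (rad) 0.2009
px [316.4 207.7] area 912 ctr [572.5 -82.4] mean [570.9 -82.6] size [103.9  38. ] ang of axis from x (rad) 0.24
px [254.1 219.6] area 1156 ctr [544.5  44.3] mean [543.9  44.1] size [124.4  39.2] ang of axis from x (rad) 0.1631
px [220.2 227. ] area 204 ctr [530.7 116.1] mean [529.  115.8] size [137.8   6.5] ang of axis from x (rad) 0.199
px [189.8 229.4] area 1163 ctr [521.7 175. ] mean [521.2 174.9] size [124.5  39.4] ang of axis from x (rad) 0.1837
```

View pics/crop1.png

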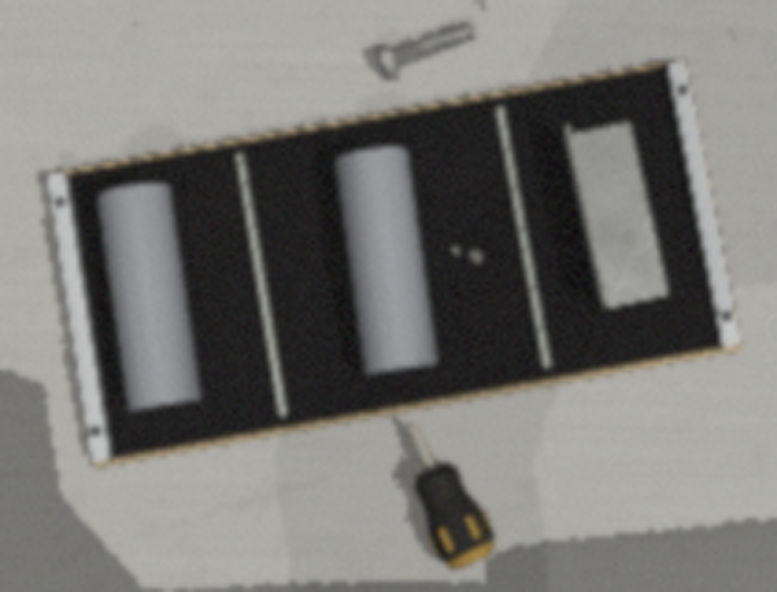

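The crop confirms the choice: two grey cylinders and a flat bracket at the right. Both tubes must go toward -y, by about 59 mm (left tube) and 77 mm (middle tube). I'll turn the tool so its y runs along the lines, with the fingers open for two contacts per tube, and travel to above the gap behind the middle tube.

```bash
python3 -m jog '[[0,0,0,0,0,-0.15,0.085],[0,0,0,0,0,-0.15,0.085],[0,0,0,0,0,-0.15,0.085],[0,0,0,0,0,-0.15,0.085],[0,0,0,0,0,-0.15,0.085]]'
python3 -m jog '[[0,0,0,0,0,-0.15,0.085],[0,0,0,0,0,-0.15,0.085],[0,0,0,0,0,-0.15,0.085],[0,0,0,0,0,-0.15,0.085],[0,0,0,0,0,-0.013,0.085]]'
python3 -m jog '[[0.03,0.031,0,0,0,0,0.085],[0.035,0.031,0,0,0,0,0.085],[0.035,0.031,0,0,0,0,0.085],[0.035,0.031,0,0,0,0,0.085],[0.035,0.031,0,0,0,0,0.085]]'
python3 -m jog '[[0.035,0.031,0,0,0,0,0.085],[0.035,0.031,0,0,0,0,0.085],[0.035,0.031,0,0,0,0,0.085],[0.035,0.031,0,0,0,0,0.085],[0.035,0.031,0,0,0,0,0.085]]'
python3 -m jog '[[0.035,0.031,0,0,0,0,0.085],[0.035,0.031,0,0,0,0,0.085],[0.035,0.031,0,0,0,0,0.085],[0.035,0.031,0,0,0,0,0.085],[0,0,0,0,0,0,0.085]]'
cat >> h.py <<'E'
def where():
    from scipy.spatial.transform import Rotation as R
    s=sense();p=s["eef_pos"];a=.2
    q=s["ee_rot"];M=R.from_quat([q[1],q[2],q[3],q[0]]).as_matrix()
    print("t",s["time_s"],"n",round(-np.sin(a)*p[0]+np.cos(a)*p[1],1),"d",round(np.cos(a)*p[0]+np.sin(a)*p[1],1),"z",round(p[2],1),"yaw err",round(np.arctan2(M[1,0],M[0,0])-np.pi/2-a,4),"tilt",M[:2,2],"F",s["force"],"j",s["joints"])
E
python3 -c "
from h import *
where()
cv2.imwrite('pics/w1.png',eyes.capture('wrist')[:,:,::-1])"
```

```text
time_s: 0.65
eef_pos: [208.2, -481.9, 242.1]
ee_rot: [-0.0, 0.835, 0.55, 0.0]
force: [-0.0, -0.4, -0.5]
grip_width: 0.998
grip_force: 0.0
time_s: 1.15
eef_pos: [208.2, -481.9, 242.1]
ee_rot: [-0.0, 0.632, 0.775, 0.0]
force: [0.2, 0.0, 0.2]
grip_width: 0.993
grip_force: 0.0
time_s: 1.65
eef_pos: [326.8, -282.8, 242.3]
ee_rot: [0.0, 0.635, 0.773, 0.0]
force: [0.6, -0.4, -0.2]
grip_width: 0.995
grip_force: 0.0
time_s: 2.15
eef_pos: [444.1, -80.4, 242.4]
ee_rot: [0.0, 0.635, 0.773, 0.0]
force: [-0.4, -1.6, 0.2]
grip_width: 0.996
grip_force: 0.0
time_s: 2.65
eef_pos: [538.3, 83.6, 241.6]
ee_rot: [-0.0, 0.633, 0.774, 0.0]
force: [0.5, -0.8, -0.1]
grip_width: 0.996
grip_force: 0.0
t 2.65 n -25.0 d 544.2 z 241.6 yaw err 0.001 tilt [-0.0003  0.001 ] F [ 0.5251 -0.8421 -0.1001] j [-0.0615  0.3571  1.4385  0.001   1.3463 -0.2627]
```

```bash
python3 -m jog '[[0.004,-0.002,0.04,0,0,0,0.085],[0,0,0.04,0,0,0,0.085],[0,0,0.04,0,0,0,0.085],[0,0,0.03,0,0,0,0.085],[0,0,0,0,0,0,0.085]]'
python3 -c "
from h import *
where()
cv2.imwrite('pics/w2.png',eyes.capture('wrist')[:,:,::-1])"
```

```text
time_s: 3.2
eef_pos: [532.1, 82.2, 89.1]
ee_rot: [-0.003, 0.634, 0.773, -0.002]
force: [0.2, 0.2, 0.4]
grip_width: 0.992
grip_force: 0.0
t 3.2 n -25.1 d 537.8 z 89.1 yaw err -0.0035 tilt [-0.0075  0.0003] F [0.2166 0.2176 0.4158] j [-0.0644  0.5146  1.6347 -0.0002  0.9998 -0.2608]
```

View pics/w2.png

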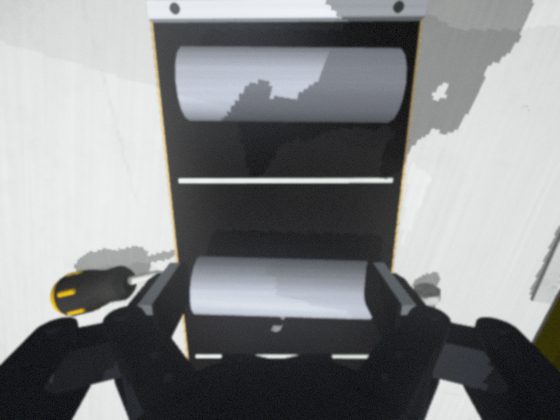

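The wrist view shows the left tube at (290,85), the left line at (285,181), the middle tube at (280,288) and the right line at (285,357). The fingertips are at (165,290) and (395,290), with the screwdriver at (95,290). I'll check tube and line positions from this calibrated view.

Run:
```python
from h import *
from scipy.spatial.transform import Rotation as R
where()
s=sense();q=s["ee_rot"];W=np.eye(4);W[:3,:3]=R.from_quat([q[1],q[2],q[3],q[0]]).as_matrix();W[:3,3]=s["eef_pos"]
c=eyes.calibration("wrist");T=W@c["mount"]
def wc(uv,z):
    uv=np.array(uv,float);d=np.c_[(uv[:,0]-c["cx"])/c["fx"],(uv[:,1]-c["cy"])/c["fy"],np.ones(len(uv))]@T[:3,:3].T
    P=T[:3,3]+d*((z-T[2,3])/d[:,2])[:,None];a=.2
    return np.c_[-np.sin(a)*P[:,0]+np.cos(a)*P[:,1],np.cos(a)*P[:,0]+np.sin(a)*P[:,1]]
print("left line ends",wc([(179,181),(392,180)],12))
print("right line pts",wc([(205,356),(350,356)],12))
# tube mid: top/bottom silhouette in image at mid column
print("tube ends mid (left/right at widest)",wc([(190,288),(375,290)],32))
# silhouette: tangent rays in n-z plane -> axis
def axis(u,v1,v2):
    C=T[:3,3];ang=[];a=.2;n=np.array([-np.sin(a),np.cos(a),0])
    for v in(v1,v2):
        d=T[:3,:3]@[(u-c["cx"])/c["fx"],(v-c["cy"])/c["fy"],1];ang.append(np.arctan2(d@n,-d[2]))
    m=np.mean(ang);return n@C+np.tan(m)*(C[2]-32)
print("mid tube n",axis(220,257,316),axis(340,260,319),"left tube n",axis(210,46,122),axis(370,46,122))
```

```text
t 3.25 n -25.4 d 539.3 z 91.7 yaw err -0.0028 tilt [-0.003   0.0001] F [0.6438 0.7051 0.5505] j [-0.064   0.5117  1.6312 -0.0002  1.0017 -0.2611]
left line ends [[  5.9272 468.8616]
 [  6.1819 619.9751]]
right line pts [[-145.4877  476.5595]
 [-145.5586  600.2609]]
tube ends mid (left/right at widest) [[-67.9815 475.9421]
 [-69.8186 608.5496]]
mid tube n -66.2619813379109 -68.80690086001205 left tube n 66.53873316335269 66.15869690936451
```

```bash
python3 -m jog '[[0.003,0.002,0.015,0,0,0,0.085],[0,0,0.015,0,0,0,0.085],[0,0,0.015,0,0,0,0.085],[0,0,0.014,0,0,0,0.085],[0,0,0,0,0,0,0.085]]'
python3 -c "
from h import *
where()
cv2.imwrite('pics/w3.png',eyes.capture('wrist')[:,:,::-1])"
```

```text
time_s: 3.75
eef_pos: [535.6, 86.1, 33.2]
ee_rot: [-0.0, 0.633, 0.774, -0.0]
force: [0.0, 0.3, -0.1]
grip_width: 0.995
grip_force: 0.0
t 3.75 n -22.0 d 542.1 z 33.2 yaw err -0.0011 tilt [-0.0008 -0.    ] F [ 0.0438  0.2726 -0.1232] j [-0.0566  0.6058  1.6605 -0.0001  0.8761 -0.2555]
```

View pics/w3.png

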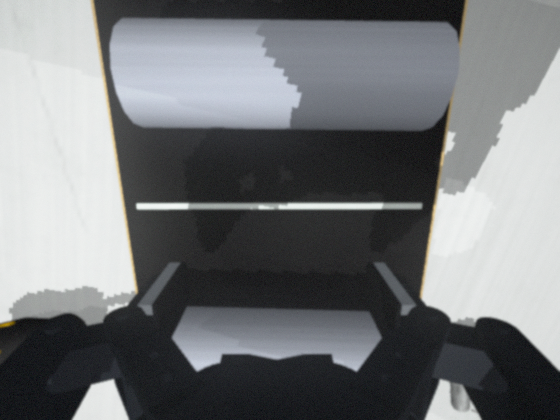

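The view shows the open fingertips at about (180,263) and (378,263), behind the middle tube at (277,335) and clear of it. They stand a little behind the TCP, so I'll go 11 mm lower and push slowly.

```bash
python3 -m jog '[[0,0,0.006,0,0,0,0.085],[0,0,0.005,0,0,0,0.085],[-0.003,0,0,0,0,0,0.085],[-0.003,0,0,0,0,0,0.085],[-0.003,0,0,0,0,0,0.085]]'
python3 -m jog '[[-0.003,0,0,0,0,0,0.085],[-0.002,0,0,0,0,0,0.085],[-0.002,0,0,0,0,0,0.085],[-0.002,0,0,0,0,0,0.085],[-0.002,0,0,0,0,0,0.085]]'
python3 -m jog '[[-0.003,0,0,0,0,0,0.085],[-0.003,0,0,0,0,0,0.085],[-0.003,0,0,0,0,0,0.085],[-0.003,0,0,0,0,0,0.085],[-0.003,0,0,0,0,0,0.085]]'
python3 -c "
from h import *
where()
cv2.imwrite('pics/w4.png',eyes.capture('wrist')[:,:,::-1]);im=eyes.capture('top')
cv2.imwrite('pics/t4.png',im[:,:,::-1]);look(im)"
```

```text
time_s: 4.3
eef_pos: [537.8, 77.3, 22.5]
ee_rot: [0.0, 0.633, 0.774, 0.0]
force: [0.4, 0.2, -1.0]
grip_width: 0.993
grip_force: 0.0
time_s: 4.8
eef_pos: [539.8, 66.7, 22.3]
ee_rot: [-0.0, 0.633, 0.774, 0.0]
force: [0.3, -0.1, -0.3]
grip_width: 0.995
grip_force: 0.0
time_s: 5.3
eef_pos: [542.8, 51.9, 22.3]
ee_rot: [-0.0, 0.633, 0.774, 0.0]
force: [-0.5, -0.5, 0.0]
grip_width: 0.995
grip_force: 0.1
t 5.3 n -57.0 d 542.3 z 22.3 yaw err -0.0001 tilt [0. 0.] F [-0.4777 -0.4972  0.0041] j [-0.1197  0.6282  1.6568  0.      0.8566 -0.3196]
px [229.1 223.8] area 6096 ctr [533.8  90.4] mean [534.2  95. ] size [135.4 225.1] ang of axis from x (rad) -1.2502
px [291.  213.9] area 189 ctr [559.6 -31.1] mean [559.3 -31.2] size [137.   6.] ang of axis from x (rad) 0.2015
px [316.3 207.6] area 909 ctr [572.6 -82.3] mean [571.1 -82.5] size [103.8  38. ] ang of axis from x (rad) 0.2379
```

View pics/w4.png

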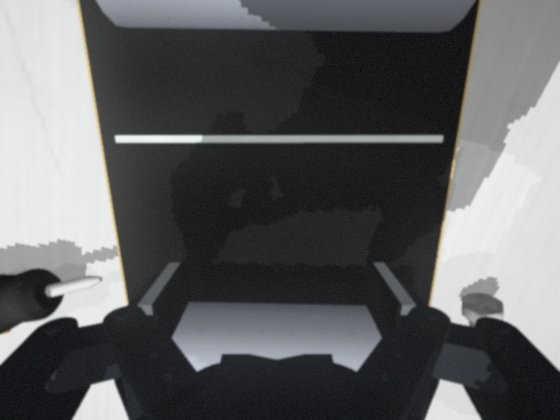

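The tube's near edge, at row 303, is keeping station with the fingers at low force, so it is rolling. Continuing.

```bash
python3 -m jog '[[-0.003,0,0,0,0,0,0.085],[-0.003,0,0,0,0,0,0.085],[-0.003,0,0,0,0,0,0.085],[-0.003,0,0,0,0,0,0.085],[-0.003,0,0,0,0,0,0.085]]'
python3 -m jog '[[-0.003,0,0,0,0,0,0.085],[-0.003,0,0,0,0,0,0.085],[-0.003,0,0,0,0,0,0.085],[-0.003,0,0,0,0,0,0.085],[-0.003,0,0,0,0,0,0.085]]'
python3 -m jog '[[-0.003,0,0,0,0,0,0.085],[-0.003,0,0,0,0,0,0.085],[-0.003,0,0,0,0,0,0.085],[-0.002,0,0,0,0,0,0.085],[-0.001,0,0,0,0,0,0.085]]'
python3 -c "
from h import *
where()
im=eyes.capture('top')
cv2.imwrite('pics/t5.png',cv2.resize(im[150:310,150:360,::-1],None,fx=3.5,fy=3.5));look(im)"
```

```text
time_s: 5.9
eef_pos: [545.8, 37.2, 22.3]
ee_rot: [0.0, 0.633, 0.774, 0.0]
force: [0.1, 0.1, -0.4]
grip_width: 0.994
grip_force: 0.0
time_s: 6.4
eef_pos: [548.8, 22.5, 22.3]
ee_rot: [-0.0, 0.633, 0.774, 0.0]
force: [0.4, 0.5, -0.7]
grip_width: 0.992
grip_force: 0.1
time_s: 6.9
eef_pos: [551.1, 10.8, 22.3]
ee_rot: [0.0, 0.633, 0.774, 0.0]
force: [-0.2, -1.0, -0.4]
grip_width: 0.996
grip_force: 0.0
t 6.9 n -99.0 d 542.3 z 22.3 yaw err -0.0002 tilt [ 0. -0.] F [-0.2489 -1.0113 -0.3692] j [-0.1931  0.6379  1.6379 -0.      0.8658 -0.3929]
px [264.2 218.3] area 6634 ctr [547.  24.] mean [547.   23.5] size [135.5 259.4] ang of axis from x (rad) -1.2445
px [189.4 231.5] area 959 ctr [520.3 177.9] mean [516.9 175.7] size [122.7  39.9] ang of axis from x (rad) 0.2229
```

View pics/t5.png

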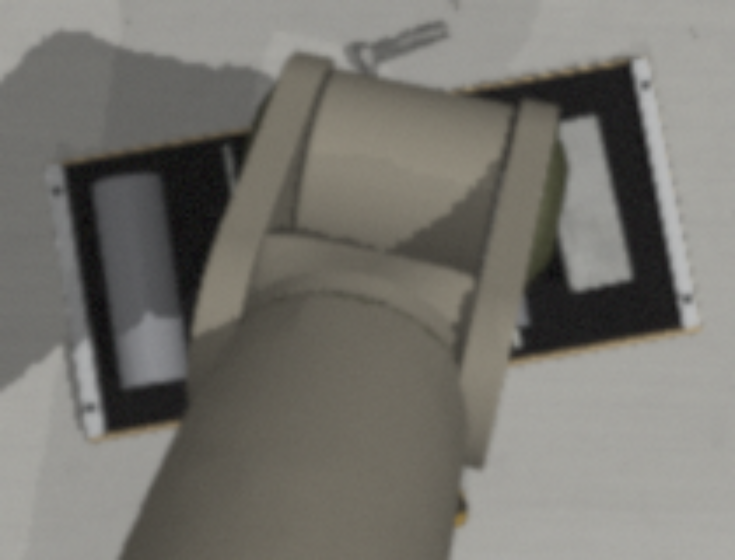

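The arm hides the middle of the top view; the tube's end shows at (520,310) beside the right line at (517,340). I'll push most of the remainder, then back off toward the left tube's far side and measure.

```bash
python3 -m jog '[[-0.002,0,0,0,0,0,0.085],[-0.002,0,0,0,0,0,0.085],[-0.002,0,0,0,0,0,0.085],[-0.002,0,0,0,0,0,0.085],[-0.001,0,0,0,0,0,0.085]]'
python3 -m jog '[[0,0,0,0,0,0,0.085],[0.005,0,0,0,0,0,0.085],[0.01,0,0,0,0,0,0.085],[0.01,0,-0.02,0,0,0,0.085],[0,0,-0.04,0,0,0,0.085]]'
python3 -m jog '[[0,0,-0.04,0,0,0,0.085],[0.03,0,-0.01,0,0,0,0.085],[0.035,0,0,0,0,0,0.085],[0.035,0,0,0,0,0,0.085],[0.035,0,0,0,0,0,0.085]]'
python3 -m jog '[[0.03,0,0,0,0,0,0.085],[0.02,0,0,0,0,0,0.085],[0.005,0,0,0,0,0,0.085],[0,0,0,0,0,0,0.085]]'
python3 -c "
from h import *
where()
im=eyes.capture('top')
cv2.imwrite('pics/t6.png',cv2.resize(im[150:310,150:360,::-1],None,fx=3.5,fy=3.5));look(im)"
```

```text
time_s: 7.45
eef_pos: [552.9, 2.0, 22.3]
ee_rot: [0.0, 0.633, 0.774, -0.0]
force: [-0.5, 0.7, -0.4]
grip_width: 0.992
grip_force: 0.0
time_s: 7.95
eef_pos: [545.8, 28.6, 80.7]
ee_rot: [-0.003, 0.632, 0.775, -0.001]
force: [1.1, -0.4, 1.4]
grip_width: 0.999
grip_force: 0.0
time_s: 8.45
eef_pos: [520.2, 161.0, 132.4]
ee_rot: [-0.0, 0.633, 0.774, 0.0]
force: [-0.3, 0.7, 0.2]
grip_width: 0.995
grip_force: 0.0
time_s: 8.85
eef_pos: [509.8, 213.5, 132.2]
ee_rot: [-0.0, 0.632, 0.775, -0.0]
force: [-0.1, -0.2, 0.1]
grip_width: 0.996
grip_force: 0.0
t 8.85 n 107.9 d 542.1 z 132.2 yaw err 0.0015 tilt [-0.0001 -0.0001] F [-0.076  -0.2024  0.0719] j [ 0.1846  0.4809  1.5572 -0.0001  1.1036 -0.0169]
px [291.1 213.8] area 1134 ctr [557.4 -31. ] mean [557.4 -31.1] size [134.1  38.1] ang of axis from x (rad) 0.1789
px [316.4 207.6] area 915 ctr [572.5 -82.3] mean [571.1 -82.6] size [103.9  38.1] ang of axis from x (rad) 0.2377
px [220.2 226.8] area 198 ctr [530.7 116.1] mean [529.3 115.9] size [137.8   6.5] ang of axis from x (rad) 0.1984
px [189.9 229.4] area 1153 ctr [521.7 174.9] mean [521.1 174.8] size [124.5  39. ] ang of axis from x (rad) 0.1834
```

View pics/t6.png

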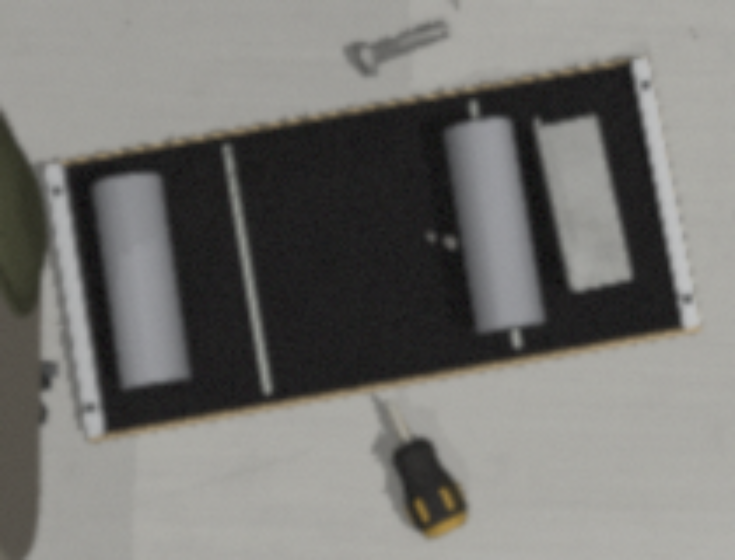

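The right-hand tube now lies centred on its line (tube mid (495,222), line mid (496,222), under 1 mm off) and the bracket is unmoved. Next the left tube: descend behind it, above the end strip, and push until the finger is at n ≈ 41.

```bash
python3 -m jog '[[-0.003,0.003,0.03,0,0,0,0.085],[0,0,0.03,0,0,0,0.085],[0,0,0.025,0,0,0,0.085],[0,0,0.015,0,0,0,0.085],[0,0,0.007,0,0,0,0.085]]'
python3 -m jog '[[0,0,0,0,0,0,0.085],[-0.002,0,0,0,0,0,0.085],[-0.002,0,0,0,0,0,0.085],[-0.002,0,0,0,0,0,0.085],[-0.002,0,0,0,0,0,0.085]]'
python3 -m jog '[[-0.002,0,0,0,0,0,0.085],[-0.002,0,0,0,0,0,0.085],[-0.002,0,0,0,0,0,0.085],[-0.002,0,0,0,0,0,0.085],[-0.003,0,0,0,0,0,0.085]]'
python3 -c "
from h import *
where()
im=eyes.capture('top')
look(im)"
```

```text
time_s: 9.4
eef_pos: [513.4, 209.3, 23.9]
ee_rot: [-0.001, 0.634, 0.774, -0.001]
force: [-0.2, -0.8, 1.0]
grip_width: 0.996
grip_force: 0.0
time_s: 9.9
eef_pos: [515.5, 202.5, 25.7]
ee_rot: [0.0, 0.633, 0.774, 0.0]
force: [0.2, 0.3, 0.5]
grip_width: 0.997
grip_force: 0.0
time_s: 10.4
eef_pos: [517.5, 191.8, 25.3]
ee_rot: [-0.0, 0.633, 0.774, -0.0]
force: [0.3, -0.3, 0.1]
grip_width: 0.998
grip_force: 0.1
t 10.4 n 85.2 d 545.3 z 25.3 yaw err 0.0002 tilt [-0.  0.] F [ 0.3232 -0.2857  0.0596] j [ 0.1426  0.634   1.6347  0.      0.873  -0.0576]
px [291.1 213.8] area 1137 ctr [557.4 -30.8] mean [557.2 -31.1] size [134.1  38.4] ang of axis from x (rad) 0.1779
px [316.4 207.6] area 916 ctr [572.5 -82.3] mean [571.  -82.6] size [103.9  38.1] ang of axis from x (rad) 0.2388
px [220.2 226.6] area 200 ctr [530.7 116.1] mean [529.7 116. ] size [137.8   6.5] ang of axis from x (rad) 0.1984
px [193.8 234.2] area 1302 ctr [517.6 169.9] mean [511.5 166.4] size [135.3  60.4] ang of axis from x (rad) 0.0396
```

```bash
python3 -m jog '[[-0.003,0,0,0,0,0,0.085],[-0.003,0,0,0,0,0,0.085],[-0.003,0,0,0,0,0,0.085],[-0.003,0,0,0,0,0,0.085],[-0.003,0,0,0,0,0,0.085]]'
python3 -m jog '[[-0.003,0,0,0,0,0,0.085],[-0.003,0,0,0,0,0,0.085],[-0.003,0,0,0,0,0,0.085],[-0.003,0,0,0,0,0,0.085],[-0.003,0,0,0,0,0,0.085]]'
python3 -m jog '[[-0.003,0,0,0,0,0,0.085],[-0.002,0,0,0,0,0,0.085],[-0.002,0,0,0,0,0,0.085],[-0.002,0,0,0,0,0,0.085],[-0.002,0,0,0,0,0,0.085]]'
python3 -m jog '[[-0.002,0,0,0,0,0,0.085],[-0.001,0,0,0,0,0,0.085],[0,0,0,0,0,0,0.085],[0.005,0,0,0,0,0,0.085],[0.01,0,0,0,0,0,0.085]]'
python3 -m jog '[[0.01,0,-0.02,0,0,0,0.085],[0,0,-0.04,0,0,0,0.085],[0,0,-0.04,0,0,0,0.085],[0.035,0,-0.01,0,0,0,0.085],[0.035,0,0,0,0,0,0.085]]'
python3 -m jog '[[0.03,0,0,0,0,0,0.085],[0.02,0,0,0,0,0,0.085],[0,0,0,0,0,0,0.085]]'
python3 -c "
from h import *
where()
im=eyes.capture('top')
cv2.imwrite('pics/t7.png',cv2.resize(im[150:310,150:360,::-1],None,fx=3.5,fy=3.5));look(im)"
```

```text
time_s: 10.95
eef_pos: [520.5, 176.9, 25.3]
ee_rot: [-0.0, 0.633, 0.774, -0.0]
force: [-0.1, 0.2, -0.2]
grip_width: 0.993
grip_force: 0.1
time_s: 11.45
eef_pos: [523.5, 162.3, 25.3]
ee_rot: [0.0, 0.633, 0.774, 0.0]
force: [0.1, -0.1, 0.1]
grip_width: 0.999
grip_force: 0.0
time_s: 11.95
eef_pos: [525.7, 151.6, 25.3]
ee_rot: [-0.0, 0.633, 0.774, 0.0]
force: [-0.7, 0.7, -0.3]
grip_width: 0.996
grip_force: 0.1
time_s: 12.45
eef_pos: [523.2, 163.7, 25.3]
ee_rot: [-0.0, 0.633, 0.774, 0.0]
force: [0.3, 0.6, -0.3]
grip_width: 0.997
grip_force: 0.0
time_s: 12.95
eef_pos: [507.9, 243.4, 137.8]
ee_rot: [0.001, 0.633, 0.774, 0.002]
force: [0.5, 0.1, -0.4]
grip_width: 0.999
grip_force: 0.0
time_s: 13.25
eef_pos: [496.2, 293.6, 135.2]
ee_rot: [-0.0, 0.632, 0.775, 0.0]
force: [0.6, 0.2, 0.4]
grip_width: 0.994
grip_force: 0.0
t 13.25 n 189.2 d 544.6 z 135.2 yaw err 0.0035 tilt [-0.0002  0.0004] F [0.6134 0.1704 0.4397] j [0.3311 0.5248 1.4774 0.0005 1.1394 0.1274]
px [291.1 213.8] area 1121 ctr [557.4 -30.8] mean [557.3 -31.2] size [134.1  38.5] ang of axis from x (rad) 0.1793
px [316.4 207.6] area 908 ctr [572.5 -82.3] mean [571.  -82.6] size [103.9  38. ] ang of axis from x (rad) 0.2369
px [218.4 225. ] area 1146 ctr [529.1 116.7] mean [531.3 116.8] size [133.7  38.7] ang of axis from x (rad) 0.192
```

View pics/t7.png

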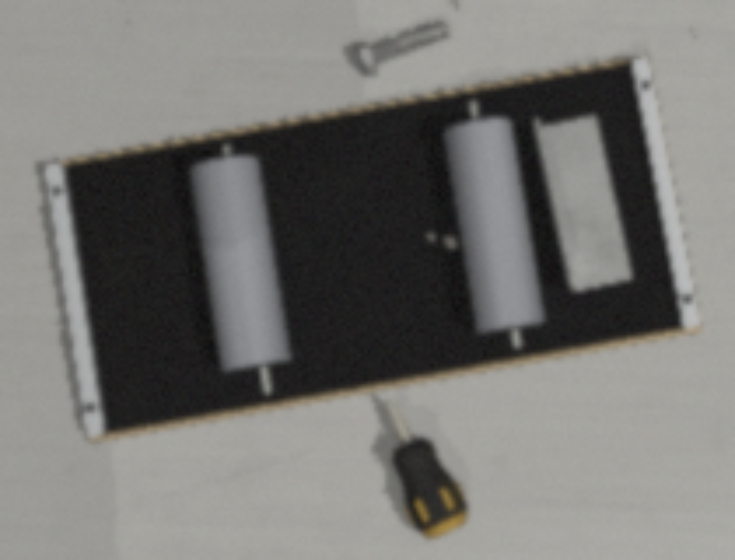

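Both tubes lie on their lines, within about 1 mm, and parallel: the left at (240,262) and the right at (495,222). The line ends show beyond both ends of each tube. The bracket, bolt and screwdriver have not moved, and the robot is clear.

```bash
python3 -c "
from rig import finish_job
print(finish_job())"
```

```text
the job is handed in; nothing more can be done
None
```

Both tubes were rolled onto their white lines, about 1 mm from centre in the last top view, with the bracket, screwdriver and bolt unmoved; the job was handed in at about 13.3 s, and no verdict came back.

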